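Log in water samples and their filter

TASK

Stand every sample bottle upright on the label reader's ledge, one to a round mark, with its label facing the window behind it, and slide the filter carrier flat under the filter reader's head until it is fully home. With everything in place press the start key fully down, then stand all the bottles upright in the white sample tray and draw the carrier out and lay it back flat in the middle of its cork mat. Do not disturb the other things on the bench.

Things in the scene. Friction and masses are not known exactly. Their poses are not given: they have to be found in the camera images.
- bottle_a: Sample bottle, one of up to three alike (None if absent): upright round brown plastic bottle, straight body 58 mm in diameter up to 64 mm, black cap 43 mm in diameter, 88 mm tall overall, 0.16 kg. Origin: centre of its underside; z up; x points from its axis out through the middle of its label.
- label_a (a point): Middle of bottle_a's label, on the body's surface, 29 mm out along its x, 34 mm up. White label with black bars round a third of the body; a 12 mm white paper seal strip runs from it over the shoulder to the middle of the cap, so the label's side shows from above.
- bottle_b: Sample bottle, one of up to three alike (None if absent): upright round brown plastic bottle, straight body 58 mm in diameter up to 64 mm, black cap 43 mm in diameter, 88 mm tall overall, 0.16 kg. Origin: centre of its underside; z up; x points from its axis out through the middle of its label.
- label_b (a point): Middle of bottle_b's label, on the body's surface, 29 mm out along its x, 34 mm up. White label with black bars round a third of the body; a 12 mm white paper seal strip runs from it over the shoulder to the middle of the cap, so the label's side shows from above.
- bottle_c: Sample bottle, one of up to three alike (None if absent): upright round brown plastic bottle, straight body 58 mm in diameter up to 64 mm, black cap 43 mm in diameter, 88 mm tall overall, 0.16 kg. Origin: centre of its underside; z up; x points from its axis out through the middle of its label.
- label_c (a point): Middle of bottle_c's label, on the body's surface, 29 mm out along its x, 34 mm up. White label with black bars round a third of the body; a 12 mm white paper seal strip runs from it over the shoulder to the middle of the cap, so the label's side shows from above.
- scanner: Label reader, fixed: aluminium ledge 6 mm thick, 290 mm wide, with three black round marks; behind it a white block 290 mm wide, 50 mm deep, 74 mm tall with a dark window behind each mark. Origin: under the middle mark at bench level; x horizontal from marks to windows, y along the marks, z up. Ledge x -46 to 72 mm, window face at x = 72 mm. A bottle's label faces the window when its x points along this x.
- place0 (a point): Centre of round mark 0 (68 mm across) on the ledge's top face, 6 mm above the bench, at scanner x = 0, y = -95 mm.
- place1 (a point): Centre of round mark 1 (68 mm across) on the ledge's top face, 6 mm above the bench, at scanner x = 0, y = 0 mm.
- place2 (a point): Centre of round mark 2 (68 mm across) on the ledge's top face, 6 mm above the bench, at scanner x = 0, y = 95 mm.
- reader: Filter reader, fixed: bed with its top 6 mm above the bench, two steel side rails, a white reading head bridging them as a beam (62 mm tall), a grey housing behind (78 mm tall). Origin: at bench level on the centreline, below the head's front face; x horizontal into the slot, y across, z up. Bed from x = -90 mm.
- reader_slot (a point): Middle of the slot's opening below the head's front face, on the bed's top (reader x = 0, z = 6 mm); x into the slot. The slot is 13 mm high. Rails from x = -60 mm inwards, inner faces 69 mm apart, tops 19 mm above the bench; flared lead-ins from x = -88 to -60 mm, 90 mm apart at the mouth. End stop face at x = 75 mm, met by the carrier's front edge when fully home.
- carrier: Filter carrier, loose, 0.11 kg: black flat plate 130 mm long (x), 64 mm wide (y), 8 mm thick, a white 47 mm round filter on its front half and an upright fin on its rear half. Origin: centre of the underside; x points to the front edge, which goes into the slot first; z up. Fully home, its origin is at reader x = 10 mm, y = 0, z = 6 mm and the fin stands outside in front of the head.
- carrier_fin (a point): Middle of the fin the carrier is held by, 42 mm behind the plate's centre, 31 mm above the underside. The fin is 40 mm long (carrier x), 10 mm thick (y) and reaches from the plate to 44 mm above the underside.
- start_key (a joint): Start key: grey spring push button 26 mm across on the small white pod to the right of the reader's bed; 0 released, 0.006 m fully down; needs about 5 N, springs back.
- start_key_top (a point): Centre of the top face of the start key; it is pressed straight down.
- mat: Cork mat of the filter carrier, fixed to the bench, 145 mm (x) by 190 mm (y), 3 mm thick; the carrier lies on it at the start. Origin: centre of its underside, z up.
- tray: Sample tray, fixed to the bench: white open tray, outer size 310 mm (x) by 115 mm (y) by 28 mm tall, walls and floor 5 mm. Origin: centre of its underside, z up.
- wash_bottle: Bystander: white plastic squeeze bottle, 68 mm across, about 160 mm tall with a bent spout above; stands behind the left of the work area. Origin: centre of its underside.
- tape_roll: Bystander: roll of red tape lying flat, 84 mm across, 22 mm tall; near the robot, left. Origin: centre of its underside.
- tape_roll_2: Bystander: small roll of green tape lying flat, 52 mm across, 18 mm tall; between the bottles and the tray. Origin: centre of its underside.
- beaker: Bystander: clear plastic beaker, 72 mm across, 85 mm tall; beyond the gap between the two readers. Origin: centre of its underside.
- dish_stack: Bystander: stack of four white filter dishes, 52 mm across, 40 mm tall; far right. Origin: centre of its underside.
- forceps: Bystander: steel forceps lying flat, 110 mm long, 4 mm thick; near the robot, middle. Origin: centre of its underside.

How it is judged:
By the outcome, as a careful person would: the job done as asked, in the order asked, and still so for the second after the job is handed in, with the robot touching nothing.
Of bottle_a, bottle_b, bottle_c only 2 to 3 are there at a start; the rules pass over those that are not, and their reading is None.
At some moment in a run one of bottle_a, bottle_b, bottle_c, carrier may be knocked a few centimetres aside while the robot is not near it.
It also fails if it takes over 210 s, if anything falls off the work surface, if the arm or the gripper's body presses on something with over 40 N, if the wrist force passes 120 N, or if a joint passes its speed limit or range.

ROBOT

A 6-joint arm with a two-finger parallel gripper is mounted at the origin on the work surface. World frame = base frame: x ahead of the robot, y to its left, z up, the work surface at z = 0. Lengths are in mm, angles in degrees, forces in N, time in s.
With the tool pointing down it reaches from about 325 to 925 mm from the base axis. Payload 3.1 kg.
Tool frame: the origin (TCP) lies at the very end of the fingers, on their centre line; the grasp point (between the pads) lies grasp_offset behind it (grasp_offset is the distance from the TCP to the grasp point, in mm); z points along the fingers, x is the direction in which the jaws open and shut, and the axes are right-handed (so a half turn about z gives the same grasp; the last joint's range is limited). The gripper opens to 85 mm and grips with 20 to 120 N. Pads are 22 mm wide; open, the fingers measure 114 mm over their backs; the gripper's body (76 mm by 85 mm) begins 54 mm behind the grasp point. The pads swing forward as they close: fully open they stand 13 mm farther back than shut.
Start: joints at [-81.887, 12.427, 92.441, -0, 75.132, -6.429], TCP at [156.948, -604.985, 231.3] pointing down, gripper open.
Joint ranges: [-157.48, 157.48], [-44.54, 120.13], [17.64, 146.25], [-64.5, 244.5], [7.68, 150.69], [-147.95, 147.95]. Speed limits (degrees/s): [159.86, 159.86, 180, 180, 180, 180].

INTERFACE

Orientations are given as [roll, pitch, yaw] about the fixed x, y, z axes, in that order (R = Rz(yaw) Ry(pitch) Rx(roll)).
In Python, from station import * gives the robot as it stands. Calls block until the motion is done:
- goto(position, orientation): joint-space move of the TCP to a pose.
- move_l(position, attitude=None, speed=150): straight line of the TCP; attitude=None keeps the orientation; speed is the mean speed in mm/s.
- move_j(angles): joint-space move.
- grip(opening, squeeze=None): finger opening in mm; squeeze is the grip in N (None keeps the last); returns when the fingers have stopped.
- wait(seconds).
- solve_ik(position, orientation): joint angles nearest the present ones, or None.
- get_obs(): the state.
- get_image(name): name is "scene" or "top" or "wrist"; returns the picture (480x640x3 uint8, red, green, blue); there is no depth.
- get_calibration(name): a dict with "fx", "fy", "cx", "cy" (pixels), "R" (3x3) and "t" (3): a world point X has camera coordinates R X + t; the wrist camera has in their place "mount" (4x4, takes a point from camera to tool coordinates, whose origin is the TCP and whose axes are the tool frame's). Camera axes: x right, y down, z forward; pixel columns grow to the right and rows downward; lengths in mm; the calibration is good to about 2 mm. A picture is of the moment at which its call begins: read the wrist's pose just before it. get_calibration takes no time and is no camera call.
A pose or a line that the arm cannot do raises Unreachable and nothing moves.
- sign_off(): hands the job in, once; it reports no verdict.
Trained networks look in the newest picture that a camera, given by its name, has taken for a name from the list of things; names that differ only in an ending like _2 or _b are one class to them, and where a whole thing is asked for, a point or a joint stands for the part that bears it (a point fixed in the world has none). Each returns a list of dicts, best first, with "score" (0 to 1); they miss things now and then, are a little off and sometimes report something else, mostly with a low value. They report only what shows in the picture. A call takes as long as a camera call.
- spot_in(name, camera): "extent" ([centre column, centre row, width, height] in pixels, round what is visible of it).
- regions_of(name, camera): "region" (480x640 bool, what is visible of it) and "extent" ([centre column, centre row, width, height] in pixels, round what is visible of it).
The state is a dict: "t": time; "joint_pos": joint angles; "qvel": joint speeds; "effort": joint torques, N m; "tcp_pos": TCP position; "ee_rot": TCP orientation; "wrist_force": force on the tool from outside, world axes, zero at the start; "moment": the same for the moment, N m; "grip_width": finger opening in mm.
Only numpy, scipy, OpenCV 4.12 (cv2) and the standard library are available. Lean on these libraries where they do the work, as an engineer would, in place of code of your own. Each camera call takes 0.05 s, during which the arm holds its last target. There are 200 camera calls.

## Working session

There is one attempt and no reset: what is moved stays moved. The work goes in short steps, each a Python script; the robot and the scene stay as the last script left them, time stands still between calls to the robot, and variables do not carry over. Pictures are saved under pics/ and viewed, about 12 in all and at most 16, crops included, and the job is handed in when it is done.

```bash
ls; mkdir -p pics; python3 - <<'E'
from station import *
import cv2, numpy as np
o=get_obs(); print(o)
for n in("top","scene"):
    im=get_image(n); cv2.imwrite(f"pics/{n}0.png",im[:,:,::-1]); c=get_calibration(n); print(n,c)
    for k in ["bottle_a","carrier","scanner","reader","start_key","mat","tray","tape_roll","forceps","beaker","dish_stack","wash_bottle","carrier_fin","label_a"]:
        print(k,[(np.round(d["extent"]).astype(int).tolist(),round(d["score"],2)) for d in spot_in(k,n)[:5]])
print(get_calibration("wrist"))
E
```

```text
pics
{'t': 0.0, 'joint_pos': array([-8.18862773e+01,  1.24783451e+01,  9.25303016e+01,  3.21299201e-04,
        7.51331075e+01, -6.42864203e+00]), 'qvel': array([0.10531296, 0.15936161, 0.03123728, 0.02578082, 0.01096157,
       0.04925868]), 'effort': array([ 4.26745064e-04, -3.96845019e+01, -3.03854299e+01,  1.15797513e-05,
        9.75774630e-03,  1.18978116e-05]), 'tcp_pos': array([ 156.8385036 , -604.13689412,  229.93449149]), 'ee_rot': array([-1.79983820e+02,  1.40828190e-01, -7.54576982e+01]), 'wrist_force': array([ 0.32425323, -0.37699785, -0.73737363]), 'moment': array([ 0.01809451,  0.00057858, -0.03963638]), 'grip_width': 85.47751700777202}
top {'fx': 619.8574099514441, 'fy': 619.8574099514441, 'cx': 318.8788985877447, 'cy': 237.6591605222907, 'R': array([[ 0.05291374, -0.99858867,  0.00456084],
       [-0.97769576, -0.05273517, -0.20329781],
       [ 0.2032514 ,  0.00629813, -0.97910633]]), 't': array([ -75.92016485,  555.35243828, 1290.4037709 ])}
bottle_a [([237, 290, 27, 28], 0.79), ([298, 287, 24, 33], 0.56)]
carrier []
scanner [([296, 167, 133, 166], 0.71)]
reader [(
[... 1458 characters left out ...]
, ([388, 179, 19, 24], 0.26)]
dish_stack []
wash_bottle [([471, 222, 41, 86], 0.68), ([306, 199, 23, 37], 0.24)]
carrier_fin [([191, 217, 56, 42], 0.66), ([110, 254, 26, 28], 0.31)]
label_a [([304, 198, 22, 38], 0.78), ([193, 220, 56, 46], 0.51)]
{'fx': 431.89455346954594, 'fy': 431.89455346954594, 'cx': 323.465634346536, 'cy': 234.96724739546232, 'mount': array([[ 9.99998835e-01,  1.07646509e-03, -1.08255418e-03,
        -1.25221872e-01],
       [-6.91952788e-04,  9.51667364e-01,  3.07129857e-01,
        -7.94920568e+01],
       [ 1.36084605e-03, -3.07128750e-01,  9.51667000e-01,
        -1.42818022e+02],
       [ 0.00000000e+00,  0.00000000e+00,  0.00000000e+00,
         1.00000000e+00]])}
```

```bash
python3 - <<'E'
import cv2
im=cv2.imread("pics/top0.png")
cv2.imwrite("pics/top0c.png",cv2.resize(im[60:385,80:560],(800,542),interpolation=cv2.INTER_CUBIC))
E
```

```text
(no output)
```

View pics/top0c.png

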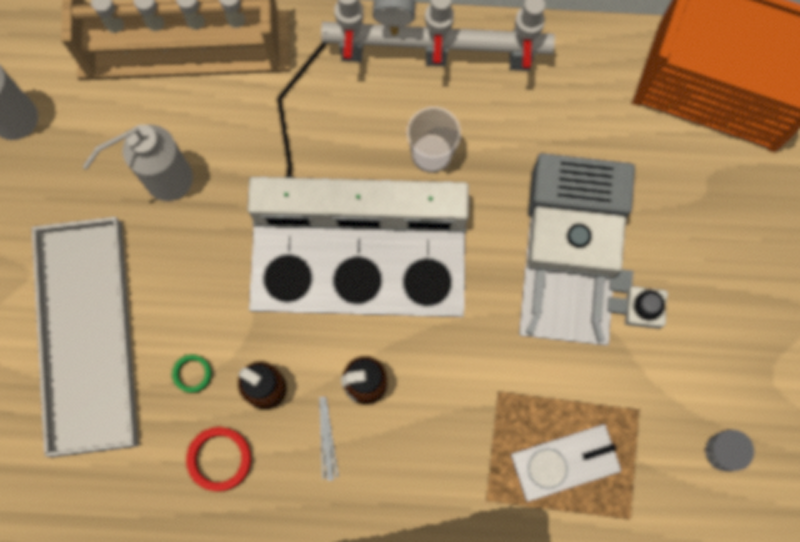

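The picture shows two bottles, with caps at crop (262,380) and (365,378) and seal strips pointing left. The scanner marks are at (288/358/428, 280). The reader is at about (575,270), with the key at (650,304). The carrier is on the mat at (567,462), with its filter to the left and fin to the right. The tray is on the left.

```bash
cat > h.py <<'E'
from station import *
import station, cv2, numpy as np
from scipy.spatial.transform import Rotation as Rn
GO=station.grasp_offset
def rot(e): return Rn.from_euler("xyz",e,degrees=True).as_matrix()
def ray(c,px,pose=None):
    d=np.array([(px[0]-c["cx"])/c["fx"],(px[1]-c["cy"])/c["fy"],1.])
    if "mount" in c:
        M=c["mount"]; R=rot(pose[1])
        return R@M[:3,3]+pose[0], R@M[:3,:3]@d
    return -c["R"].T@c["t"], c["R"].T@d
def p2w(c,px,z,pose=None):
    o,d=ray(c,px,pose); return (o+d*(z-o[2])/d[2])
def w2p(c,X,pose=None):
    if "mount" in c:
        M=c["mount"]; R=rot(pose[1]); x=M[:3,:3].T@(R.T@(np.array(X)-pose[0])-M[:3,3])
    else: x=c["R"]@np.array(X)+c["t"]
    return np.array([c["fx"]*x[0]/x[2]+c["cx"],c["fy"]*x[1]/x[2]+c["cy"]])
def shot(name):
    "wrist picture saved with its pose"
    wait(.3); o=get_obs(); pose=(o["tcp_pos"],o["ee_rot"]); im=get_image("wrist")
    cv2.imwrite(f"pics/{name}.png",im[:,:,::-1]); np.save(f"pics/{name}.npy",np.array(pose)); return im,pose
def load(name):
    return cv2.imread(f"pics/{name}.png"),tuple(np.load(f"pics/{name}.npy"))
def near(yaw,ref):
    "yaw plus half turns, nearest ref"
    return yaw+180*round((ref-yaw)/180)
E
python3 - <<'E'
from h import *
c=get_calibration("top"); print("GO",GO, get_obs()["t"])
S=lambda u,v,z:print(np.round(p2w(c,(80+u/1.6667,60+v/1.6667),z)[:2],0).tolist(),end=" ")
for n,z,ps in [("marks",6,[(288,278),(358,280),(428,282)]),("ledge",6,[(250,312),(464,316)]),("bedfront",6,[(521,337),(609,343)]),("headtop",62,[(529,265),(619,272)]),("key",40,[(650,304)]),("mat",3,[(499,392),(638,408),(630,518),(487,501)]),("tray",28,[(34,229),(118,218),(137,443),(48,455)]),("caps",88,[(261,377),(365,377)]),("carrier",11,[(513,455),(604,425),(620,470),(528,500)]),("fin",47,[(600,452)]),("tapes",10,[(192,373),(219,459)]),("wash",0,[(175,190)]),("beaker",0,[(432,155)]),("forceps",2,[(322,398),(330,478)])]:
    print(n,end=" "); [S(u,v,z) for u,v in ps]; print()
E
```

```text
GO 18.700000000000003 1.5
marks [586.0, 105.0] [589.0, 10.0] [591.0, -85.0] 
ledge [537.0, 153.0] [547.0, -136.0] 
bedfront [522.0, -214.0] [520.0, -332.0] 
headtop [608.0, -215.0] [605.0, -333.0] 
key [569.0, -379.0] 
mat [447.0, -187.0] [435.0, -372.0] [292.0, -363.0] [303.0, -176.0] 
tray [631.0, 450.0] [652.0, 338.0] [353.0, 281.0] [331.0, 394.0] 
caps [440.0, 120.0] [447.0, -10.0] 
carrier [364.0, -207.0] [410.0, -326.0] [352.0, -347.0] [307.0, -228.0] 
fin [372.0, -314.0] 
tapes [449.0, 222.0] [339.0, 176.0] 
wash [704.0, 272.0] 
beaker [775.0, -82.0] 
forceps [426.0, 48.0] [322.0, 30.0]
```

```bash
python3 - <<'E'
from h import *
grip(85)
for n,p in [("B",(430,-290,250)),("A",(450,20,250))]:
    goto(p,[180,0,90]); im,pose=shot("w"+n); print(n,np.round(pose,1).tolist())
    for k in ["bottle_a","carrier","scanner","reader","start_key","carrier_fin","mat"]:
        print(k,[(np.round(d["extent"]).astype(int).tolist(),round(d["score"],2)) for d in spot_in(k,"wrist")[:3]])
print(get_obs()["t"])
E
```

```text
B [[429.9, -290.3, 250.0], [-180.0, -0.0, 90.0]]
bottle_a [([617, 214, 46, 74], 0.83)]
carrier [([338, 106, 167, 126], 0.79)]
scanner [([552, 364, 175, 132], 0.7)]
reader [([304, 367, 196, 184], 0.56)]
start_key [([228, 346, 27, 30], 0.62)]
carrier_fin [([340, 104, 174, 124], 0.72), ([348, 110, 229, 186], 0.61)]
mat [([348, 110, 232, 182], 0.63)]
A [[450.2, 19.2, 250.0], [-180.0, 0.0, 89.9]]
bottle_a [([455, 177, 94, 80], 0.97), ([290, 197, 76, 87], 0.66)]
carrier [([30, 65, 58, 106], 0.79), ([634, 226, 12, 318], 0.74), ([455, 180, 94, 83], 0.49)]
scanner [([321, 376, 305, 196], 0.56), ([289, 194, 76, 86], 0.31)]
reader [([50, 336, 100, 156], 0.59), ([289, 196, 76, 86], 0.43)]
start_key [([454, 176, 93, 78], 0.24), ([518, 54, 115, 108], 0.19)]
carrier_fin [([31, 68, 62, 102], 0.89), ([51, 92, 101, 181], 0.17)]
mat [([51, 91, 101, 180], 0.94), ([31, 65, 63, 107], 0.2)]
6.1917
```

View pics/wB.png

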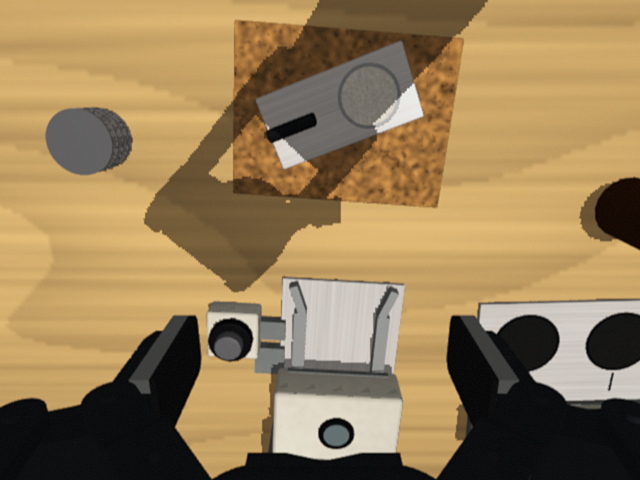

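View pics/wA.png

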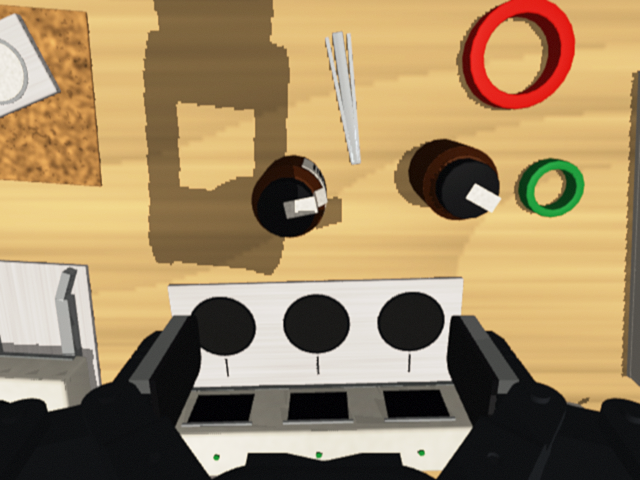

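The B view shows the carrier with its corners at about (256,100), (403,41), (423,115) and (283,168). The reader's bed front edge runs (283,277)–(404,284), its rails are at 298 and 380, and the key is at (232,340). The A view shows the caps at (288,207) and (467,189) and the marks at (222,325), (316,323) and (411,321). I'll fit these and check with overlays.

```bash
python3 - <<'E'
from h import *
c=get_calibration("wrist")
# marks
im,pA=load("wA"); g=cv2.cvtColor(im,cv2.COLOR_BGR2GRAY)
n,l,st,ce=cv2.connectedComponentsWithStats((g[285:365,160:470]<60).astype(np.uint8))
ms=[]
for i in range(1,n):
    if st[i,4]>1500: print("mark px",ce[i]+[160,285],st[i]); 
for px in [(316.5,323.5),(411,321)]: ms.append(p2w(c,px,6,pA))
print("marks",np.round(ms,1).tolist())
# bottles: white strip on cap
for u,v in [(288,207),(467,189)]:
    C=p2w(c,(u,v),88,pA)
    w=np.argwhere((im[v-35:v+36,u-35:u+36].min(2)>150))[:,::-1]+[u-35,v-35]
    W=np.array([p2w(c,p,88,pA)[:2] for p in w]); W=W[np.linalg.norm(W-C[:2],axis=1)<20.5]
    r=cv2.minAreaRect(W.astype(np.float32)); d=W.mean(0)-C[:2]
    e=cv2.eigen(np.cov((W-W.mean(0)).T))[2][0]; e=e*np.sign(e@d)
    print("bottle",C.round(1),"n",len(W),"strip mid",W.mean(0).round(1),"dir by centre",np.degrees(np.arctan2(d[1],d[0])).round(1),"by axis",np.degrees(np.arctan2(e[1],e[0])).round(1),r)
imB,pB=load("wB")
for n,z,ps in [("carrier z11",11,[(256,100),(403,41),(423,115),(283,168)]),("filter",11,[(369,96)]),("fin top",47,[(266,134),(316,119)]),("bedfront",6,[(283,277),(404,284)]),("railtop L/R pts",19,[(298,372),(301,312),(373,372),(379,322)]),("headfronttop",62,[(276,371),(401,376)]),("key",40,[(230,345)]),("mat",3,[(235,20),(463,38),(438,208),(234,194)])]:
    print(n,[np.round(p2w(c,p,z,pB)[:2],1).tolist() for p in ps])
a=cv2.resize(im[130:380,160:520],None,fx=2.2,fy=2.2,interpolation=cv2.INTER_CUBIC); cv2.imwrite("pics/wAc.png",a)
b=cv2.resize(imB[260:400,190:430],None,fx=3.3,fy=3.3,interpolation=cv2.INTER_CUBIC); cv2.imwrite("pics/wBc.png",b)
E
```

```text
mark px [410.45597065 321.06504336] [ 218    8   66   58 2998]
mark px [316.06796117 323.39839304] [ 124   10   65   58 2987]
mark px [211.19670519 331.84189821] [   0   13   95   67 4067]
marks [[591.3, 13.0, 6.0], [588.6, 108.2, 6.0]]
bottle [449.2  -5.8  88. ] n 287 strip mid [447.4   6.6] dir by centre 98.3 by axis 97.0 ((447.3934631347656, 6.551346778869629), (16.03944206237793, 11.188665390014648), 89.92530822753906)
bottle [436.1 123.   88. ] n 406 strip mid [441.3 133. ] dir by centre 62.5 by axis 61.5 ((441.36187744140625, 133.1401824951172), (17.825897216796875, 12.122756004333496), 61.396446228027344)
carrier z11 [[355.6, -346.3], [309.9, -224.9], [367.9, -204.5], [413.1, -325.2]]
filter [[352.4, -251.1]]
fin top [[380.6, -334.4], [369.2, -295.3]]
bedfront [[520.0, -328.8], [527.5, -210.6]]
railtop L/R pts [[619.1, -315.3], [551.1, -311.1], [619.2, -239.1], [562.0, -235.3]]
headfronttop [[587.2, -332.1], [592.6, -219.6]]
key [[574.3, -377.0]]
mat [[293.4, -361.6], [306.8, -174.0], [451.7, -182.8], [438.3, -371.8]]
```

View pics/wAc.png

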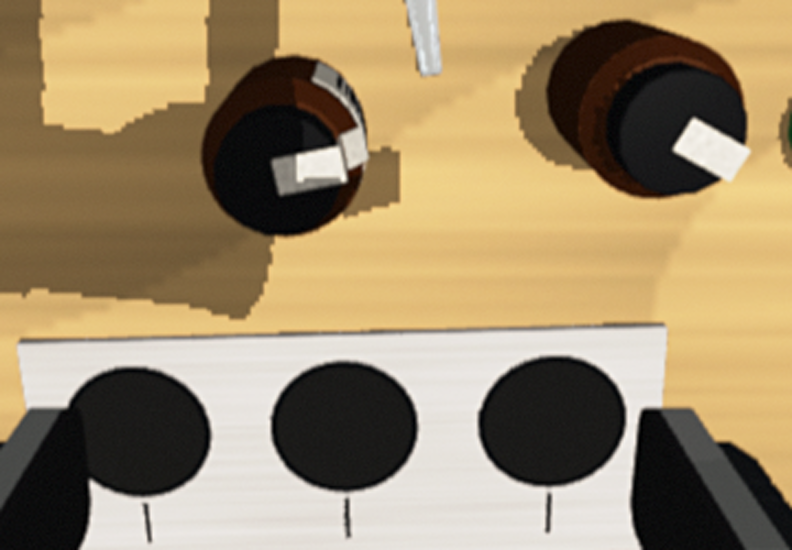

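View pics/wBc.png

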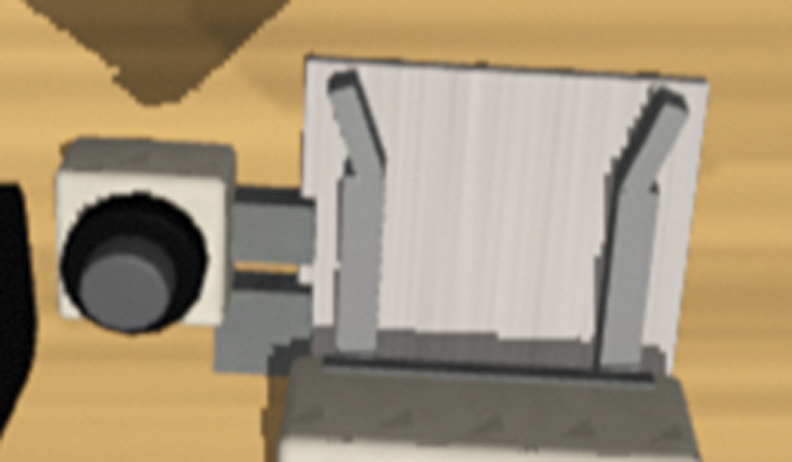

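Both crops agree with the fits. Bottle 1's strip points to about 99° and bottle 2's to about 61.5°. The reader rails are clear, with the key cap at crop (125,285). Next I'll place the first bottle.

```bash
cat >> h.py <<'E'
SY=1.6; M1=np.array([591.1,12.6])
sx=np.array([np.cos(np.radians(SY)),np.sin(np.radians(SY))]); sy=np.array([-sx[1],sx[0]])
def mark(i): return M1+(i-1)*95*sy
UP=190
def pick(xy,yaw,z0=0,h=44,open_=85,squeeze=45):
    grip(open_); goto([*xy,UP],[180,0,yaw]); move_l([*xy,z0+h-GO],speed=120); grip(20,squeeze)
    print("grip",round(get_obs()["grip_width"],1)); move_l([*xy,UP],speed=150)
    print("held",round(get_obs()["grip_width"],1))
def put(xy,yaw,z0,h=44):
    goto([*xy,UP],[180,0,yaw]); z=z0+h-GO
    move_l([*xy,z+12],speed=150); f0=get_obs()["wrist_force"][2]
    while z>z0+h-GO-4:
        move_l([*xy,z+1],speed=30); z-=1
        f=get_obs()["wrist_force"][2]-f0
        if f>3: break
    print("set at",round(z+1-(z0+h-GO),1),"f",round(f,1)); grip(85); move_l([*xy,UP],speed=150)
def watch(tag=""):
    "top and scene detections of the movables"
    for n in("top","scene"):
        im=get_image(n); cv2.imwrite(f"pics/{tag}_{n}.png",im[:,:,::-1])
        for k in("bottle_a","carrier_fin"):
            print(n,k,[(np.round(d["extent"],1).tolist(),round(d["score"],2)) for d in spot_in(k,n)[:3]])
E
python3 - <<'E'
from h import *
c=get_calibration("wrist"); im,pA=load("wA"); _,pB=load("wB")
print("b1",p2w(c,(287.3,207.3),88,pA).round(1),"b2",p2w(c,(469.5,189.7),88,pA).round(1))
for n,z,ps in [("rail L in",19,[(306.4,310),(304.2,366)]),("rail R in",19,[(380,317.6),(373.3,370.6)]),("headline",19,[(287,369.7),(388.5,374.5)]),("keytop",40,[(124/3.3+190,287/3.3+260)]),("keytop",30,[(124/3.3+190,287/3.3+260)])]:
    print(n,[np.round(p2w(c,p,z,pB)[:2],1).tolist() for p in ps])
b1=p2w(c,(287.3,207.3),88,pA)[:2]
P=-45; pick(b1,P+99-SY); put(mark(0),P,6)
watch("s1"); print(get_obs()["t"])
E
```

```text
b1 [449.4  -6.3  88. ] b2 [436.6 124.9  88. ]
rail L in [[548.9, -305.9], [612.0, -308.9]]
rail R in [[557.2, -234.5], [617.5, -238.9]]
headline [[616.3, -326.4], [622.2, -223.3]]
keytop [[576.4, -379.4]]
keytop [[582.8, -382.0]]
grip 57.1
held 57.4
set at -1.0 f 6.5
top bottle_a [([235.7, 292.5, 29.3, 29.7], 0.83), ([341.8, 215.5, 11.8, 10.4], 0.55)]
top carrier_fin [([421.2, 336.8, 67.7, 41.4], 0.68)]
scene bottle_a [([301.4, 255.0, 28.8, 41.4], 0.75), ([351.2, 181.4, 22.9, 39.3], 0.58)]
scene carrier_fin [([191.4, 217.4, 50.5, 44.7], 0.84)]
15.4167
```

```bash
python3 - <<'E'
from h import *
P=-30; pick((436.6,124.2),P+61.5-SY); put(mark(2),P,6)
goto((450,20,250),[180,0,90]); im,pose=shot("wC")
cv2.imwrite("pics/wCc.png",cv2.resize(im[200:440,140:500],None,fx=2.2,fy=2.2,interpolation=cv2.INTER_CUBIC))
watch("s2"); print(get_obs()["t"])
E
```

```text
grip 57.0
held 57.2
set at -1.0 f 7.8
top bottle_a [([336.4, 223.4, 25.6, 34.1], 0.87)]
top carrier_fin [([417.9, 333.2, 94.2, 75.6], 0.66), ([420.1, 337.2, 64.2, 46.9], 0.6)]
scene bottle_a [([373.6, 227.8, 24.4, 38.8], 0.71), ([300.8, 255.0, 24.4, 44.0], 0.7)]
scene carrier_fin [([191.0, 218.8, 50.6, 42.5], 0.84), ([358.0, 296.5, 162.2, 147.8], 0.38)]
26.8417
```

View pics/wCc.png

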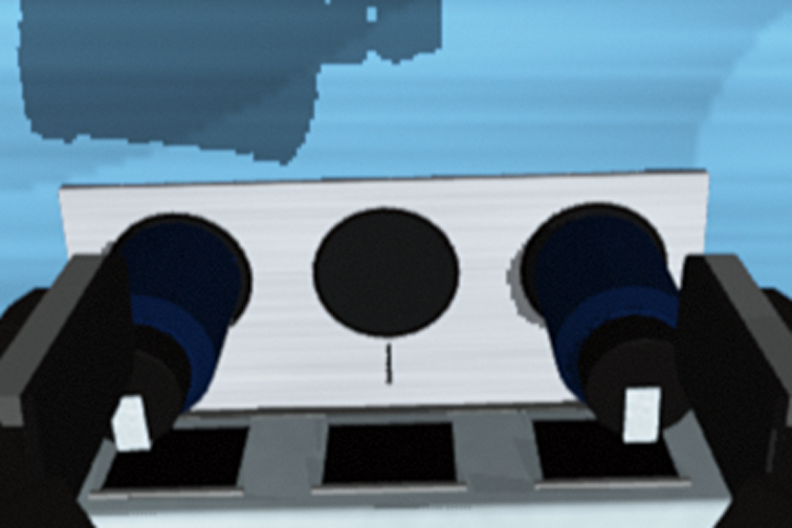

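Colours are swapped in this crop. Both bottles stand on the outer marks with strips towards the windows, at crop (131,424) and (641,415). Bottle 1's strip looks a few degrees off, so I'll measure it.

```bash
python3 - <<'E'
from h import *
c=get_calibration("wrist"); im,pC=load("wC"); 
for nm,C,win in [("m0",mark(0),(185,225,378,408)),("m2",mark(2),(415,450,372,404))]:
    x0,x1,y0,y1=win; m=(im[y0:y1,x0:x1].min(2)>170).astype(np.uint8)
    n,l,st,ce=cv2.connectedComponentsWithStats(m); i=1+st[1:,4].argmax()
    w=np.argwhere(l==i)[:,::-1]+[x0,y0]
    W=np.array([p2w(c,p+0.0,94-6+6,pC)[:2] for p in w]).astype(np.float32)
    vx,vy,_,_=cv2.fitLine(W,cv2.DIST_L2,0,.01,.01).ravel(); r=cv2.minAreaRect(W)
    print(nm,C.round(1),"strip mid",W.mean(0).round(1),"dir",np.degrees(np.arctan2(vy*np.sign(vx),abs(vx))).round(1),r,st[i])
E
```

```text
m0 [593.8 -82.4] strip mid [605.7 -81.8] dir -3.1 ((604.9751586914062, -82.25018310546875), (21.983396530151367, 11.759448051452637), 3.3339834213256836) [  6   3  17  23 292]
m2 [588.4 107.6] strip mid [601.  109.7] dir 2.0 ((601.37646484375, 109.72152709960938), (22.56051254272461, 11.765656471252441), 1.753703236579895) [  9   5  16  24 331]
```

Both bottles are within a few degrees and about 2 mm. Next is the carrier.

```bash
cat >> h.py <<'E'
RY=-3.5; R0=np.array([615.,-274.])
rx=np.array([np.cos(np.radians(RY)),np.sin(np.radians(RY))]); ry=np.array([-rx[1],rx[0]])
def rd(x,y=0): return R0+x*rx+y*ry      # reader coords -> world
def rf():  # wrist force in reader axes
    f=get_obs()["wrist_force"]; return np.array([f[:2]@rx,f[:2]@ry,f[2]])
E
python3 - <<'E'
from h import *
fin=(376.2,-314.6); Y=20.6
grip(50); goto([*fin,130],[180,0,Y]); move_l([*fin,34-GO],speed=120); grip(0,80)
print("grip",get_obs()["grip_width"]); move_l([*fin,110],speed=120)
goto([*rd(-212),110],[180,0,RY-90]); im,p=shot("wD")
z=8.5+31-GO
move_l([*rd(-212),z],speed=100); wait(.2); f0=rf(); print("f0",f0.round(1))
for x in range(-200,-75,8):
    move_l([*rd(x),z],speed=60); f=rf()-f0
    if abs(f).max()>3: print(x,f.round(1))
    if abs(f).max()>15: break
print(x,get_obs()["tcp_pos"].round(1),get_obs()["grip_width"].round(1),get_obs()["t"])
im,p=shot("wE"); cv2.imwrite("pics/wDE.png",cv2.resize(np.hstack([cv2.imread("pics/wD.png"),im[:,:,::-1]]),(800,300),interpolation=cv2.INTER_AREA))
E
```

```text
grip 8.911030539438016
f0 [-1.2  0.4 -0.6]Traceback (most recent call last):
  File "<stdin>", line 12, in <module>
AttributeError: 'float' object has no attribute 'round'
```

```bash
python3 - <<'E'
from h import *
o=get_obs(); print(o["tcp_pos"].round(1),o["ee_rot"].round(1),o["grip_width"],o["t"])
im,p=shot("wE"); s=get_image("scene"); cv2.imwrite("pics/wDE.png",np.hstack([cv2.resize(im[:,:,::-1],(400,300),interpolation=cv2.INTER_AREA),cv2.resize(s[240:405,110:330,::-1],(400,300))]))
E
```

```text
[ 535.9 -269.2   20.9] [-179.9   -0.   -93.5] 8.575816089405597 39.1583
```

View pics/wDE.png

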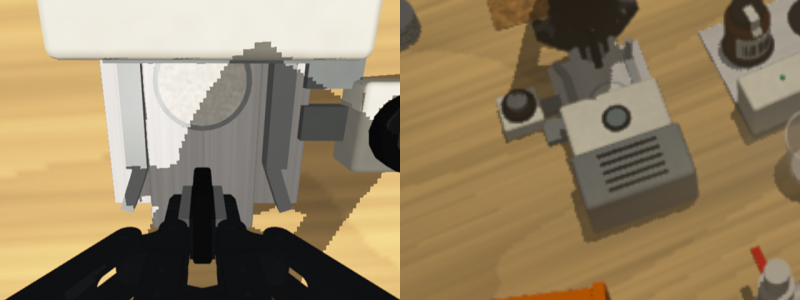

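The carrier is between the rails, with its filter half under the head. I'll push it home.

```bash
python3 - <<'E'
from h import *
z=8.5+31-GO; f0=rf(); print(f0.round(1))
x=-80
while x<-36: x+=6; move_l([*rd(x),z],speed=50)
print(x,(rf()-f0).round(1))
while x<-15:
    x+=1; move_l([*rd(x),z],speed=20); f=rf()-f0
    if abs(f).max()>1.5: print(x,f.round(1))
    if f[0]<-12: break
o=get_obs(); print("stop",x,(o["tcp_pos"][:2]-R0)@rx,o["tcp_pos"].round(1),o["grip_width"])
for k in range(4):   # lower on to the bed
    z-=1; move_l([*rd(x),z],speed=20); f=rf()-f0; print("z",z,f.round(1))
    if f[2]>6: break
im,p=shot("wF")
E
```

```text
[ 1.9 -2.9 -1.2]
-32 [-5.1  1.5 -0. ]
-31 [-8.2  1.   1.7]
-30 [-10.5  -0.6   4.8]
-29 [-12.4   1.    6. ]
stop -29 -32.581664232902654 [ 582.5 -271.9   20.4] 8.808925365324813
z 19.799999999999997 [-12.1   0.6   5.8]
z 18.799999999999997 [-15.6   2.4   9.5]
```

```bash
python3 - <<'E'
from h import *
grip(40); o=get_obs(); p=o["tcp_pos"]; x0=(p[:2]-R0)@rx; print(x0)
z=37-GO; move_l([*rd(-33),z],speed=30); wait(.2); f0=rf(); grip(0,40)
for x in np.arange(-32,-24,1.):
    move_l([*rd(x),z],speed=20); f=rf()-f0
    if f[0]<-10: break
print("push",x,f.round(1),((get_obs()["tcp_pos"][:2]-R0)@rx).round(1))
grip(40); print(((get_obs()["tcp_pos"][:2]-R0)@rx).round(1)); q=get_obs()["tcp_pos"]; move_l([q[0],q[1],130],speed=150)
goto([*rd(-110),250],[180,0,90]); im,p=shot("wG"); watch("s3")
cv2.imwrite("pics/wGc.png",cv2.resize(im[200:430,190:450,::-1],None,fx=2.5,fy=2.5,interpolation=cv2.INTER_CUBIC)); print(get_obs()["t"])
E
```

```text
-28.31001681692646
push -30.0 [-10.5  -0.6   9.9] -33.0
-29.6
top bottle_a [([248.9, 224.0, 25.9, 31.4], 0.94), ([336.4, 224.8, 24.9, 34.3], 0.63)]
top carrier_fin [([412.9, 227.1, 11.5, 12.7], 0.47)]
scene bottle_a [([302.3, 254.3, 24.4, 44.1], 0.88), ([373.8, 227.9, 25.7, 41.6], 0.86)]
scene carrier_fin [([220.9, 283.9, 26.7, 21.9], 0.86), ([448.6, 169.9, 114.2, 92.7], 0.3)]
49.9833
```

View pics/wGc.png

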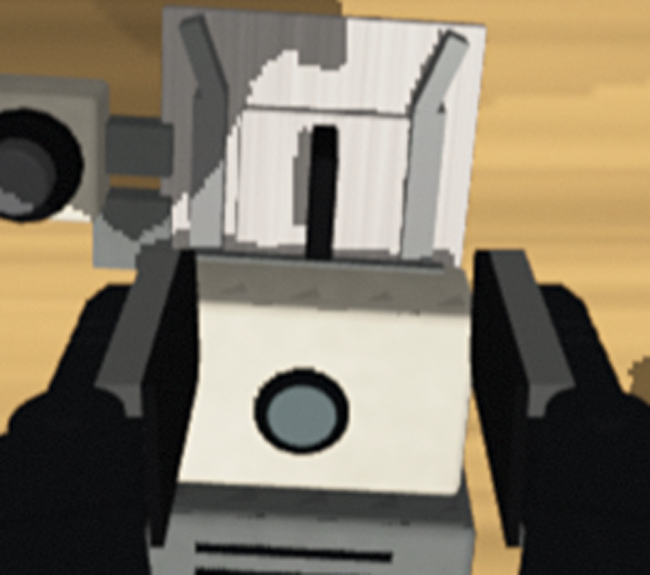

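```bash
python3 - <<'E'
from h import *
c=get_calibration("wrist"); _,pG=load("wG"); _,pB=load("wB"); T=get_calibration("top")
f=lambda u,v:(u/2.5+190,v/2.5+200)
rear=[p2w(c,f(248,105),14,pG),p2w(c,f(411,116),14,pG)]; bed=[p2w(c,f(162,8),6,pG),p2w(c,f(485,27),6,pG)]
a=[(x[:2]-R0)@rx for x in rear]; b=[(x[:2]-R0)@rx for x in bed]; print("rear",a,"bed",b,"diff",np.mean(a)-np.mean(b),"lat",[(x[:2]-R0)@ry for x in rear+bed])
# key triangulation: wB, top, (wrist G)
R=[ray(c,(124/3.3+190,287/3.3+260),pB),ray(T,(80+651/1.6667,60+302/1.6667))]
A=sum(np.eye(3)-np.outer(d,d)/(d@d) for o,d in R); B=sum((np.eye(3)-np.outer(d,d)/(d@d))@o for o,d in R)
print("key",np.linalg.solve(A,B).round(1)); [print(z,[p2w(cc,px,z,pp)[:2].round(1) for cc,px,pp in [(c,(124/3.3+190,287/3.3+260),pB),(T,(80+651/1.6667,60+302/1.6667),None)]]) for z in (30,40,50,60)]
E
```

```text
rear [np.float64(-56.78720925687145), np.float64(-56.16926806306571)] bed [np.float64(-89.77666813017906), np.float64(-89.87400900148408)] diff 33.34709990586299 lat [np.float64(-27.59989262598248), np.float64(33.10957864149), np.float64(-61.05952516364335), np.float64(58.31401514571374)]
key [ 570.1 -377.3   50. ]
30 [array([ 582.8, -382. ]), array([ 574.4, -382.6])]
40 [array([ 576.4, -379.4]), array([ 572.2, -380.1])]
50 [array([ 570. , -376.9]), array([ 570.1, -377.7])]
60 [array([ 563.6, -374.4]), array([ 567.9, -375.3])]
```

```bash
python3 - <<'E'
from h import *
grip(40); goto([*rd(-33),110],[180,0,RY-90]); z=38.5-GO; move_l([*rd(-33),z],speed=80); wait(.2); f0=rf(); grip(0,60)
tx=lambda:[round(float((get_obs()["tcp_pos"][:2]-R0)@v),1) for v in(rx,ry)]
print(tx(),(rf()-f0).round(1))
for y in(-2,-4,0): 
    move_l([*rd(-31,y),z],speed=20); print(y,tx(),(rf()-f0).round(1))
y=-1.5
for x in np.arange(-31,-24,1.):
    move_l([*rd(x,y),z],speed=20); f=rf()-f0
    if f[0]<-18: break
print("push",x,f.round(1),tx())
move_l([*rd(-33,y),z],speed=20); print("relax",tx(),(rf()-f0).round(1))
grip(40); q=get_obs()["tcp_pos"]; move_l([q[0],q[1],130],speed=150)
goto([*rd(-110),250],[180,0,90]); im,p=shot("wH")
cv2.imwrite("pics/wHc.png",cv2.resize(im[190:310,230:400,::-1],None,fx=4.5,fy=4.5,interpolation=cv2.INTER_CUBIC)); print(get_obs()["t"])
E
```

```text
[-32.9, -0.1] [0.9 0.2 2.2]
-2 [-33.1, -0.4] [-6.1  3.3  8.7]
-4 [-33.2, -1.5] [-5.7  6.4 10. ]
0 [-33.0, -0.4] [-6.1 -0.4  6.4]
push -26.0 [-18.3   3.2  18. ] [-33.1, -0.8]
relax [-33.1, -1.2] [0.2 2.7 5.9]
62.075
```

View pics/wHc.png

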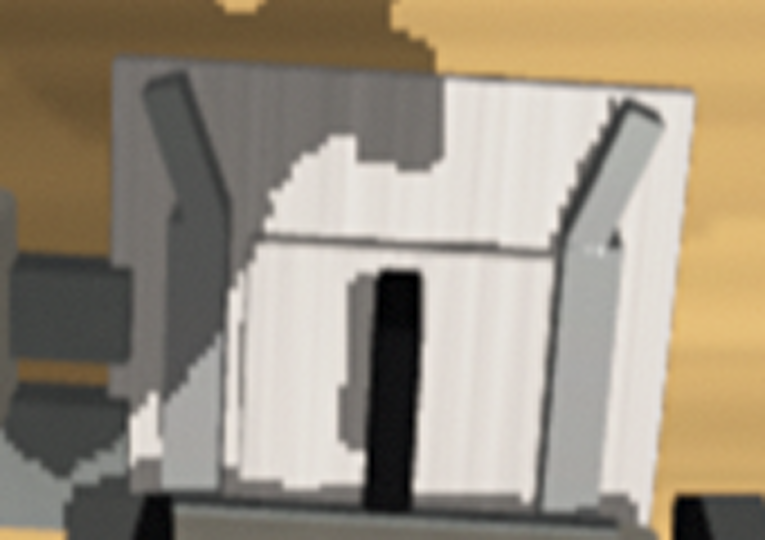

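The rear edge sits just inside the rail kinks, and the push stops hard at the same point every time, so the carrier is home. Next I'll check the bottles once more and press the key.

```bash
python3 - <<'E'
from h import *
watch("s4")
k=(570.2,-377.4); grip(0,40); goto([*k,110],[180,0,RY-90]); move_l([*k,65],speed=80); wait(.2); f0=get_obs()["wrist_force"]
z=65; zc=None
while z>20:
    z-=1; move_l([*k,z],speed=25); o=get_obs(); f=o["wrist_force"]-f0
    if f[2]>.8: print(z,o["tcp_pos"].round(1),f.round(1))
    if f[2]>22: break
wait(.5); print(get_obs()["tcp_pos"].round(1),(get_obs()["wrist_force"]-f0).round(1))
cv2.imwrite("pics/wP.png",get_image("wrist")[:,:,::-1])
move_l([*k,110],speed=100); watch("s5"); print(get_obs()["t"])
E
```

```text
top bottle_a [([250.4, 224.7, 27.1, 33.8], 0.95), ([336.0, 225.5, 29.3, 32.2], 0.81)]
top carrier_fin []
scene bottle_a [([301.9, 252.8, 25.6, 44.0], 0.85), ([371.9, 227.2, 27.8, 38.0], 0.75)]
scene carrier_fin [([220.8, 284.5, 25.8, 17.7], 0.72)]
52 [ 570.1 -377.4   51.9] [-0.2  0.9  0.9]
48 [ 570.4 -377.5   48.2] [-1.3  0.2  1.1]
47 [ 570.4 -377.6   47.3] [0.2 0.9 2.4]
46 [ 570.4 -377.5   46.2] [-0.5  0.5  3.3]
45 [ 570.4 -377.5   45.2] [-0.4  0.3  2.8]
44 [ 570.4 -377.5   44.2] [-1.  -0.6  4. ]
43 [ 570.3 -377.5   43.2] [-0.3  0.5  4.7]
42 [ 570.4 -377.5   42.2] [-0.8 -0.   4.6]
41 [ 570.4 -377.6   42.1] [-2.   1.4  8.7]
40 [ 570.4 -377.6   42. ] [-3.7  2.3 12.2]
39 [ 570.4 -377.6   41.9] [-5.   3.6 16.2]
38 [ 570.5 -377.6   41.9] [-6.3  4.3 19.1]
37 [ 570.5 -377.6   41.8] [-7.3  5.9 23.1]
[ 570.5 -377.6   41.8] [-7.4  6.2 22.4]
top bottle_a [([333.2, 223.9, 26.7, 33.4], 0.94), ([249.0, 223.4, 25.6, 30.1], 0.91)]
top carrier_fin [([421.4, 236.2, 29.5, 32.8], 0.72)]
scene bottle_a [([299.8, 255.0, 24.6, 46.3], 0.87), ([372.6, 228.0, 24.5, 38.2], 0.73)]
scene carrier_fin []
75.125
```

View pics/wP.png

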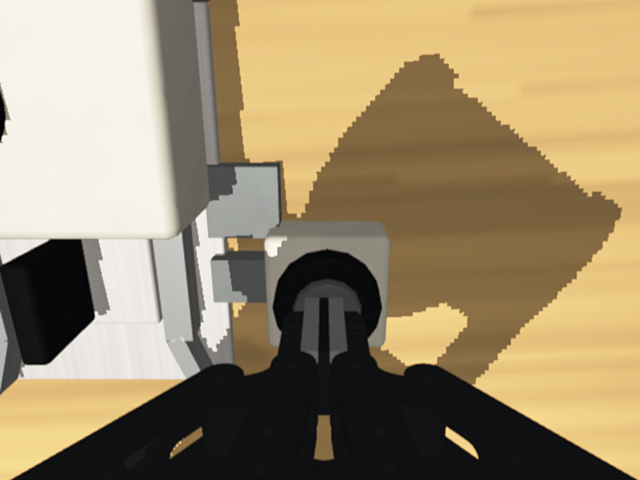

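The key travelled from 48 to 42 mm and then hit a hard stop, so it was fully pressed. Nothing else moved. Next, the bottles go to the tray.

```bash
python3 - <<'E'
from h import *
TC=np.array([492,367.]); TY=10.6; tx=np.array([np.cos(np.radians(TY)),np.sin(np.radians(TY))])
pick((589.5,108.3),25,z0=6); put(TC+70*tx,TY,5)
watch("s6")
pick((594.5,-82.2),-25,z0=6); put(TC-70*tx,TY,5)
goto((430,300,260),[180,0,90]); im,p=shot("wT"); watch("s7"); print(get_obs()["t"])
s=get_image("scene"); cv2.imwrite("pics/wTc.png",np.hstack([cv2.resize(im[:,:,::-1],(480,360)),cv2.resize(s[100:400,80:347,::-1],(320,360))]))
E
```

```text
grip 56.9
held 57.2
set at -1.0 f 5.8
top bottle_a [([125.8, 227.2, 31.9, 30.3], 0.94), ([337.1, 223.7, 25.1, 33.8], 0.56)]
top carrier_fin [([421.4, 236.1, 29.9, 28.1], 0.76)]
scene bottle_a [([300.4, 255.7, 22.2, 40.6], 0.93), ([466.0, 181.1, 27.0, 38.1], 0.59)]
scene carrier_fin [([222.3, 284.1, 29.7, 22.8], 0.81)]
grip 57.2
held 57.1
set at -1.0 f 7.7
top bottle_a [([135.2, 291.0, 28.9, 28.7], 0.77), ([125.3, 231.1, 31.7, 26.9], 0.65), ([278.9, 323.9, 9.5, 49.1], 0.47)]
top carrier_fin [([419.2, 234.6, 35.6, 30.7], 0.93), ([135.2, 291.8, 30.9, 25.6], 0.31)]
scene bottle_a [([426.9, 145.3, 26.1, 42.6], 0.91), ([464.4, 182.5, 29.7, 40.2], 0.7), ([446.7, 171.8, 114.2, 93.5], 0.56)]
scene carrier_fin [([223.4, 284.4, 25.5, 17.8], 0.58)]
97.7833
```

View pics/wTc.png

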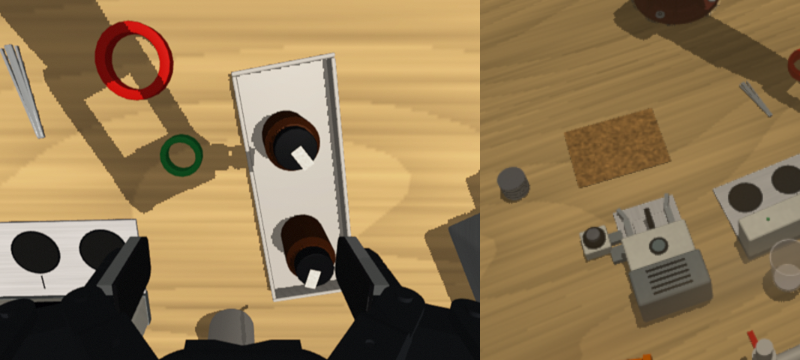

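Both bottles stand upright in the tray, with caps at (297,146) and (312,265), and the carrier is still in the reader. Next I'll draw it out.

```bash
python3 - <<'E'
from h import *
grip(40); goto([*rd(-33,-.8),120],[180,0,RY-90]); z=37.5-GO; move_l([*rd(-33,-.8),z],speed=80); wait(.2); f0=rf(); grip(0,80); print("grip",get_obs()["grip_width"])
z+=1.5
for x in range(-40,-216,-8):
    move_l([*rd(x,-.4),z],speed=60); f=rf()-f0
    if abs(f).max()>6: print(x,f.round(1))
q=get_obs()["tcp_pos"]; move_l([q[0],q[1],110],speed=100); print("held",get_obs()["grip_width"])
cy=86.; C=np.array([372.,-273.]); T=C-42*np.array([np.cos(np.radians(cy)),np.sin(np.radians(cy))])
goto([*T,110],[180,0,cy-90]); z=34-GO+8; move_l([*T,z],speed=80); wait(.2); f0=rf()
while z>34-GO-5:
    z-=1; move_l([*T,z],speed=25); f=rf()-f0
    if f[2]>4: break
print("down z",z-(34-GO),f.round(1)); grip(40); move_l([*T,130],speed=120)
goto((430,-290,250),[180,0,90]); im,p=shot("wZ"); watch("s8"); print(get_obs()["t"])
top=cv2.imread("pics/s8_top.png")[60:385,80:560]
cv2.imwrite("pics/wZc.png",np.hstack([cv2.resize(im[:260,180:500,::-1],(400,325)),cv2.resize(top,(400,325))]))
E
```

```text
grip 8.699295152553901
held 8.639018939293678
down z 0.0 [-3.1  1.2  7.7]
top bottle_a [([131.9, 290.1, 33.8, 31.1], 0.87), ([125.6, 229.7, 31.1, 33.2], 0.61)]
top carrier_fin []
scene bottle_a [([429.0, 145.3, 26.7, 38.3], 0.88), ([464.4, 182.9, 27.1, 35.9], 0.87), ([217.9, 313.1, 113.9, 102.4], 0.21)]
scene carrier_fin [([194.6, 222.2, 54.0, 32.0], 0.85)]
118.2333
```

View pics/wZc.png

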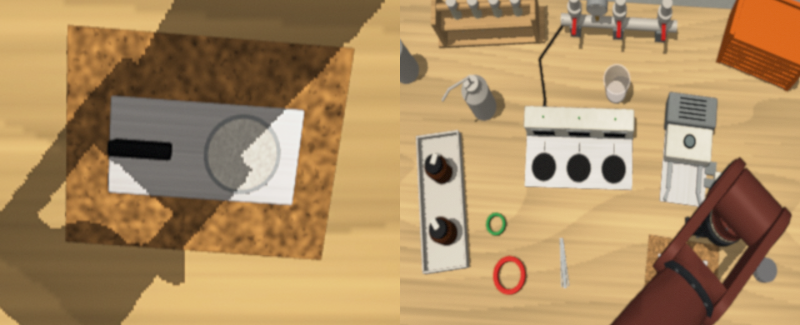

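```bash
python3 - <<'E'
from h import *
c=get_calibration("wrist"); _,p=load("wZ"); f=lambda u,v:(u*.8+180,v*.8)
for n,z,q in [("car",11,[(112,96),(303,111),(291,204),(109,191)]),("mat",3,[(68,25),(353,47),(322,259),(67,243)])]:
    W=np.array([p2w(c,f(*k),z,p)[:2] for k in q]); print(n,W.mean(0).round(1),W.round(0).tolist())
E
```

```text
car [ 373.  -272.1] [[337.0, -334.0], [347.0, -206.0], [409.0, -210.0], [400.0, -338.0]]
mat [ 372.2 -272.6] [[293.0, -362.0], [306.0, -174.0], [451.0, -183.0], [438.0, -372.0]]
```

The carrier is centred within 1 mm, so I'm handing in.

```bash
python3 - <<'E'
from h import *
sign_off(); print(get_obs()["t"])
E
```

```text
the job is handed in; nothing more can be done
the job is handed in; nothing more can be done
```

The job is done and handed in after about 118 s of the allowed 210 s. No verdict was reported. Only two bottles were present.

- **Label reader:** I stood the bottles on marks 0 and 2 with their labels facing the windows. The wrist picture put them within about 2 mm of the marks and about 5° of square.
- **Filter reader:** I slid the carrier in until it met a hard stop. Three pushes, up to 18 N, all ended within about half a millimetre of each other. One check disagreed slightly: the picture put its rear edge 33.3 mm from the bed's front, against 35 mm expected. I put that down to pixel error.
- **Start key:** It went down its full 6 mm to a hard stop at 22 N, with everything still in place.
- **Putting back:** Both bottles stand upright in the tray. The carrier lies flat on its mat, about 1 mm from the centre.

In the last pictures the things around the bench looked undisturbed. The arm hid part of the right-hand side in the final top view. I saw no sign of anything being knocked aside during the run.

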